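Clear and zero the dial scale at the stone counter

ROBOT

A 6-joint arm with a two-finger parallel gripper is mounted at the origin on the work surface. World frame = base frame: x ahead of the robot, y to its left, z up, the work surface at z = 0. Lengths are in m, angles in degrees, forces in N, time in s.
With the tool pointing down it reaches from about 0.325 to 0.85 m from the base axis. Payload 15.5 kg.
Tool frame: the origin (TCP) lies at the very end of the fingers, on their centre line; the grasp point (between the pads) lies r.grasp_offset behind it (r.grasp_offset is the distance from the TCP to the grasp point, in m); z points along the fingers, x is the direction in which the jaws open and shut, and the axes are right-handed (so a half turn about z gives the same grasp; the last joint's range is limited). The gripper opens to 91 mm and grips with 3 to 60 N. Pads are 32 mm wide; open, the fingers measure 118 mm over their backs; the gripper's body (76 mm by 178 mm) begins 60 mm behind the grasp point.
Start: joints at [65.059, 28.281, 77.091, -0, 74.628, -5.472], TCP at [0.208, 0.589, 0.214] pointing down, gripper open.
Joint ranges: [-166.48, 166.48], [-47.26, 123.95], [12.59, 153.08], [-70.14, 250.14], [6.76, 159.57], [-176.63, 176.63]. Speed limits (degrees/s): [108.29, 108.29, 147.25, 172.46, 172.46, 172.46].

INTERFACE

Orientations are given as a 3x3 rotation matrix whose columns are the frame's x, y, z axes.
In Python, from plant import r, vision, nets gives the robot as it stands.
- The arm moves only by the tool play_rows, never from a script. Its arguments are lists of equal length, an entry for each row: "xyz": the shift along the world's x, y, z in mm, a list of three; "spin": the turn about the world's z in degrees; "gripper": the opening in per cent of the stroke, from 0 (shut) to 100 (fully open). In form: {"xyz": [[x, y, z], ...], "spin": [spin, ...], "gripper": [gripper, ...]}. A call has 1 to 12 rows; each row is the pose to reach, as a shift and turn from the pose commanded when the call began; what a row does not reach only later rows make up. A row lasts 1/12 s, in which the tool goes at most 41.7 mm and 7.16 degrees, less where a joint would pass 70% of its speed; a pose out of reach is approached as far as the arm can. A call with a gripper value outside its range is refused whole. The fingers move at their own pace and stop on an object; the grip force is fixed at half the most. Time passes only in rows, so rows that repeat a pose let the fingers close. It gives the time, the measured TCP pose, the force and the opening at its end, in the units of the state.
- r.state(): the state, without advancing time (a new reading comes with each control period).
- vision.grab_frame(name): name is "side" or "top"; returns a dict with "color" (400x640x3 uint8, red, green, blue), "z_map" (400x640 float32, m along the optical axis (not along the pixel's ray), 0 where there is no reading), "camera_matrix" (3x3 intrinsics, pixels), "xyz" and "rotation" of the camera in the world. Camera axes: x right, y down, z forward; pixel columns grow to the right and rows downward; lengths in m; the calibration is good to about 2 mm. A picture is of the moment at which its call begins.
- r.sign_off(): hands the job in, once; it reports no verdict.
Trained networks look in a picture, given as the dict that the camera call returned (one of the last four; its "shot" number tells which), for a name from the list of things; names that differ only in an ending like _2 or _b are one class to them, and where a whole thing is asked for, a point or a joint stands for the part that bears it (a point fixed in the world has none). Each returns a list of dicts, best first, with "confidence" (0 to 1); they miss things now and then, are a little off and sometimes report something else, mostly with a low value. They report only what shows in the picture. A call takes as long as a camera call. They do not tell look-alikes from the thing itself.
- nets.look_for(target, picture): "box" ([left, top, width, height] in pixels, round what is visible of it).
The state is a dict: "time": time; "joint_positions": joint angles; "joint_vel": joint speeds; "joint_efforts": joint torques, N m; "tcp_pos": TCP position; "eef_rot": TCP orientation; "contact_force": force on the tool from outside, world axes, zero at the start; "wrist_torque": the same for the moment, N m; "width": finger opening in m.
Only numpy, scipy, OpenCV 4.12 (cv2) and the standard library are available. Lean on these libraries where they do the work, as an engineer would, in place of code of your own. Each camera call takes 0.05 s, during which the arm holds its last target. There are 200 camera calls.

TASK

The flat sorting paddle was left on the scale's pan: take it off and slide its blade into the slot of the wooden holder until it is fully home against the back. Then turn the knob on the scale's sloping dial back anticlockwise until its pointer is at the zero stop, so the empty scale is ready for the next weighing. Do not push or knock over the display stones around them.

Things in the scene. Friction and masses are not known exactly. Their poses are not given: they have to be found in the camera images.
- scale: Grey bench scale, fixed, foot 310 x 220 mm. Origin: on the table under its middle; x points from pan to dial, z up. Front: flat steel pan 160 x 210 mm, no rim, centre (-75, 0), top 75 mm high. Behind: console with a flat face 190 mm wide, its normal leaning 30 deg from vertical towards -x, dial centre on it at (85, 0, 130) mm; face lower edge 92 mm high at x = 20, upper edge 168 mm at x = 150.
- knob_grip (a point): On the axis of the black pointer knob, in its bar grip, 33 mm out from the dial face. z: knob axis, out of the face; x: along the bar towards the pointer, turns with the knob. Bar: 44 mm along x, 12 mm thick along y, 9 to 42 mm out from the face, on a 46 mm disc (3 to 9 mm out). Flat pointer 5 mm over the face reaches 53 mm from the axis; stop pin 8 mm high, 48 mm from the axis.
- peak_knob (a joint): Turn of the knob in rad: 0 = at the zero stop, pointer straight up the slope (scale's +x); grows clockwise as seen from in front of the dial, up to 2.5. Stiff enough to stay where it is left (0.06 N m).
- paddle: Sorting paddle, loose, 0.26 kg, lying flat on the pan: steel blade 110 (x) x 88 (y) x 4 mm thick, with a wooden handle block standing on its rear half. Origin: centre of the blade's underside; z up, x points to the front edge (the one that goes into the slot), 55 mm from the origin.
- paddle_handle (a point): Point in the paddle's handle, at (-30, 0, 23) mm of the paddle. Handle block: 46 mm long along x, 18 mm thick along y, from 4 to 34 mm above the blade's underside. Axes as the paddle's.
- holder: Wooden holder, fixed, 130 (x) x 120 (y) mm, 52 mm high. Origin: centre of its underside; z up, the slot is entered in +x. Front half: open ledge 30 mm high, x = -65 to 5 mm; behind it the slot, level with the ledge, under a 12 mm roof. With the paddle fully home its origin is at (0, 0, 30) mm of the holder and its handle stands over the ledge, 12 mm clear of the roof.
- slot_mouth (a point): Centre of the slot's opening, at (5, 0, 35) mm of the holder, axes as the holder's. Slot: 98 mm wide (y), 10 mm high (30 to 40 mm above the table), 50 mm deep along +x to its back wall.
- point_holder: Bystander, loose on the table: pale six-sided crystal point, 38 mm wide, 100 mm tall. Origin: centre of its underside, z up.
- orb_holder: Bystander, loose on the table: brown stone ball, 44 mm diameter, on a small white foot, 52 mm tall. Origin: centre of its underside, z up.
- orb_scale: Bystander, loose on the table: green stone ball, 52 mm diameter, on a small white foot, 60 mm tall. Origin: centre of its underside, z up.
- point_mid: Bystander, loose on the table: purple six-sided crystal point, 36 mm wide, 85 mm tall. Origin: centre of its underside, z up.
- orb_mid: Bystander, loose on the table: grey stone ball, 46 mm diameter, on a small white foot, 54 mm tall. Origin: centre of its underside, z up.
Things that resemble listed ones, but are neither listed nor needed, are in the scene too. Of the things like the holder, leave any that is turquoise; of the rest the larger one is meant. There is more than one size of the paddle; the job needs the larger.

How it is judged:
By the outcome, as a careful person would: the job done as asked, in the order asked, and still so for the second after the job is handed in, with the robot touching nothing.
It also fails if it takes over 72 s, if anything falls off the work surface, if the arm or the gripper's body presses on something with over 40 N, if the wrist force passes 120 N, or if a joint passes its speed limit or range.

## Working session

There is one attempt and no reset: what is moved stays moved. The work goes in short steps, Python scripts to look and compute and a tool call to move; the robot and the scene stay as the last step left them, time stands still between calls to the robot, and variables do not carry over. Pictures are saved under pics/ and viewed, about 8 in all and at most 12, crops included, and the job is handed in when it is done.

Besides the shell and the picture viewer there is one more tool, called after "Emit:" in YAML: its name, and indented under it one key for each argument. play_rows: Moves the arm, as the interface text tells. Its arguments: {"type":"object","properties":{"xyz":{"type":"array"},"spin":{"type":"array"},"gripper":{"type":"array"}},"required":["xyz","spin","gripper"]}

```bash
ls; mkdir -p pics; cat > h.py <<'E'
import numpy as np, cv2
from plant import r, vision, nets
def grab(n):
    return vision.grab_frame(n)
def cloud(f):
    K=np.array(f['camera_matrix']);z=f['z_map'];v,u=np.mgrid[:z.shape[0],:z.shape[1]]
    P=np.stack([(u-K[0,2])/K[0,0]*z,(v-K[1,2])/K[1,1]*z,z],-1)
    return P@np.array(f['rotation']).T+np.array(f['xyz'])
def save(f,n,boxes=(),scale=1.25):
    im=cv2.cvtColor(f['color'],cv2.COLOR_RGB2BGR)
    for t,b in boxes:
        x,y,w,h=map(int,b);cv2.rectangle(im,(x,y),(x+w,y+h),(0,0,255),1);cv2.putText(im,t,(x,y-2),0,.35,(0,0,255),1)
    cv2.imwrite('pics/'+n,cv2.resize(im,None,fx=scale,fy=scale))
E
python3 - <<'E'
from h import *
print(r.grasp_offset)
for n in('top','side'):
    f=grab(n);P=cloud(f);B=[];print(n,f['xyz'],np.round(f['rotation'],2).tolist(),np.array(f['camera_matrix'])[0])
    for t in['scale','knob_grip','paddle','holder','point_holder','orb_holder','orb_scale','point_mid','orb_mid']:
        for d in nets.look_for(t,f)[:3]:
            x,y,w,h=d['box'];B.append((t,d['box']));p=P[int(y+h/2),int(x+w/2)]
            print(t,np.round(d['box']),round(d['confidence'],2),np.round(p,3))
    save(f,n+'.png',B)
    np.savez(n+'.npz',P=P,c=f['color'])
E
```

```text
pics
0.0188
top [0.3448591  0.00843211 1.2294062 ] [[0.02, -0.99, 0.1], [-1.0, -0.02, 0.01], [-0.01, -0.1, -1.0]] [457.18095884   0.         316.61312949]
scale [174.  88. 112. 143.] 0.57 [0.546 0.245 0.058]
knob_grip [147. 164.  18.  19.] 0.61 [0.505 0.438 0.058]
knob_grip [214. 119.  16.  16.] 0.58 [0.609 0.252 0.145]
paddle [216. 252.  28.  30.] 0.85 [0.265 0.247 0.007]
paddle [211. 176.  42.  46.] 0.82 [0.44  0.234 0.079]
paddle [361. 133.  19.  18.] 0.29 [ 0.601 -0.119  0.049]
holder [364. 221.  53.  56.] 0.89 [ 0.321 -0.172  0.033]
holder [387. 125.  60.  61.] 0.62 [ 0.57  -0.244  0.027]
holder [450. 206.  47.  45.] 0.6 [ 0.382 -0.394  0.022]
point_holder [452. 147.  21.  18.] 0.51 [ 0.564 -0.354  0.075]
orb_holder [362. 132.  21.  14.] 0.51 [ 0.607 -0.124  0.05 ]
orb_scale [149. 166.  20.  17.] 0.84 [0.503 0.429 0.054]
orb_mid [318. 125.  13.  18.] 0.46 [0.62  0.002 0.052]
orb_mid [211. 118.  20.  19.] 0.33 [0.608 0.254 0.146]
side [ 0.34213825 -0.86430791  0.70052223] [[0.99, -0.08, 0.11], [-0.13, -0.53, 0.84], [-0.01, -0.85, -0.53]] [399.2389575    0.         318.54480095]
scale [278. 132. 122.  91.] 0.83 [0.547 0.247 0.055]
knob_grip [352. 142.  14.  21.] 0.62 [0.604 0.226 0.154]
paddle [290. 166.  35.  21.] 0.89 [0.444 0.23  0.081]
paddle [240. 194.  27.   8.] 0.76 [0.268 0.247 0.005]
paddle [395. 314.  23.  37.] 0.7 [ 0.571 -0.376  0.061]
holder [353. 268.  64.  58.] 0.91 [ 0.565 -0.255  0.031]
holder [282. 341.  56.  53.] 0.76 [ 0.378 -0.4    0.024]
point_holder [396. 312.  22.  43.] 0.77 [ 0.573 -0.377  0.059]
orb_holder [378. 253.  19.  19.] 0.65 [ 0.599 -0.151  0.038]
point_mid [328. 218.  14.  24.] 0.62 [ 0.489 -0.018  0.052]
orb_mid [374. 219.  17.  23.] 0.47 [ 0.624 -0.013  0.03 ]
```

```bash
python3 - <<'E'
import cv2,numpy as np
c=np.load('top.npz')['c'][...,::-1]
cv2.imwrite('pics/t1.png',cv2.resize(c[70:300,130:510],None,fx=2.1,fy=2.1,interpolation=cv2.INTER_CUBIC))
E
```

```text
(no output)
```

View pics/t1.png

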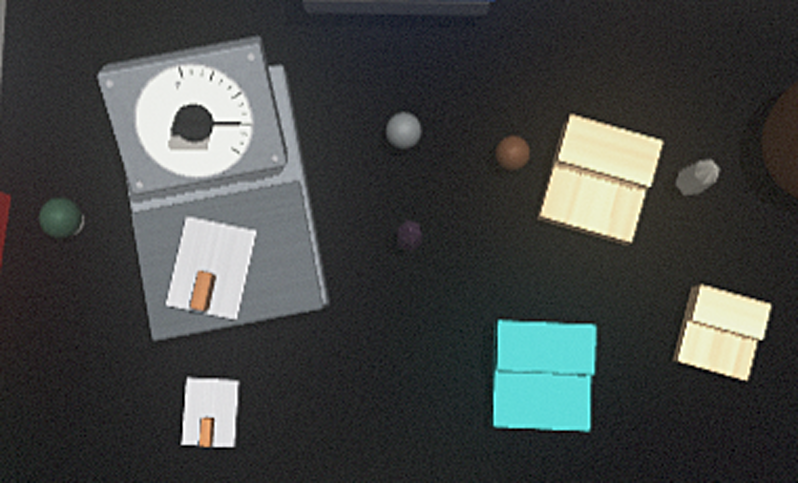

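View pics/side.png

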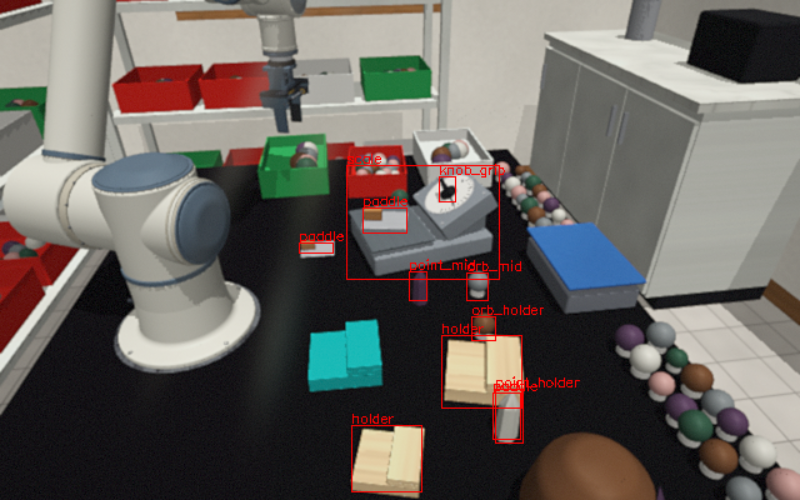

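The top crop shows the scale at left with the big paddle at crop (210,268). Its pointer points right, at crop (240,124). The larger wooden holder is at (600,178), with the roof half away from the robot. In the side view the nets' holder and stone boxes match these. Next I'll fit the poses.

```bash
python3 - <<'E'
from h import *
def rect(n,xy,rad,z0,z1,extra=None):
    d=np.load(n+'.npz');P=d['P'];c=d['c'].astype(int)
    m=(np.hypot(P[...,0]-xy[0],P[...,1]-xy[1])<rad)&(P[...,2]>z0)&(P[...,2]<z1)
    if extra is not None:m&=extra(c)
    q=P[m]; (cx,cy),(w,h),a=cv2.minAreaRect((q[:,:2]*1000).astype(np.float32))
    print(n,len(q),'c',round(cx,1),round(cy,1),'wh',round(w,1),round(h,1),'ang',round(a,1),'zmed',round(np.median(q[:,2])*1000,1),'mean',np.round(q.mean(0)*1000,1))
bright=lambda c:c.min(-1)>130
orange=lambda c:(c[...,0]-c[...,2]>60)
for n in('top','side'):
    print('paddle blade');rect(n,(.44,.234),.1,.07,.125,lambda c:bright(c)|orange(c))
    print('handle');rect(n,(.42,.24),.09,.098,.125,orange)
    print('pan');rect(n,(.45,.24),.16,.065,.125 if 0 else .088)
    print('holder');rect(n,(.57,-.244),.11,.022,.07,lambda c:(c[...,0]>120))
    print('roof');rect(n,(.57,-.244),.11,.045,.06,lambda c:(c[...,0]>120))
    print('ledge');rect(n,(.57,-.244),.11,.022,.036,lambda c:(c[...,0]>120))
    print('dial');rect(n,(.6,.25),.12,.09,.17,bright)
    for k,xy,z in(('greyorb',(.625,-.005),.02),('purple',(.489,-.02),.02),('brown',(.603,-.125),.02),('crystal',(.568,-.37),.02),('green',(.503,.43),.02)):
        print(k);
        try:rect(n,xy,.04,z,.12)
        except Exception as e:print(e)
E
```

```text
paddle blade
top 1463 c 445.1 236.9 wh 89.9 112.6 ang 79.1 zmed 79.1 mean [445.7 235.9  81.2]
handle
top 116 c 415.1 241.6 wh 16.7 43.5 ang 79.8 zmed 109.1 mean [414.9 241.6 109.1]
pan
top 4978 c 467.1 222.8 wh 187.6 210.6 ang 12.1 zmed 75.8 mean [454.  218.3  75.9]
holder
top 2285 c 574.4 -218.4 wh 165.9 130.9 ang 74.4 zmed 32.9 mean [ 568.6 -240.1   39.6]
roof
top 1041 c 607.6 -227.5 wh 167.4 63.5 ang 76.4 zmed 51.5 mean [ 601.5 -249.1   51.5]
ledge
top 1220 c 540.9 -232.8 wh 120.2 74.1 ang 74.5 zmed 29.5 mean [ 540.4 -232.4   29.4]
dial
top 4156 c 614.2 253.6 wh 132.2 187.7 ang 12.0 zmed 135.3 mean [614.5 253.3 133.4]
greyorb
top 232 c 625.8 7.3 wh 43.1 42.3 ang 88.0 zmed 46.4 mean [623.7   8.3  45.4]
purple
top 122 c 492.2 -1.0 wh 29.6 27.4 ang 12.6 zmed 65.9 mean [490.1  -1.2  62.4]
brown
top 214 c 599.8 -129.3 wh 41.4 39.9 ang 2.9 zmed 44.8 mean [ 597.9 -128.7   43.9]
crystal
top 204 c 572.5 -360.1 wh 30.6 33.3 ang 81.6 zmed 69.2 mean [ 569.4 -356.7   64. ]
green
top 319 c 506.0 435.8 wh 48.6 49.1 ang 50.3 zmed 52.3 mean [504.8 432.7  50.3]
paddle blade
side 539 c 451.3 249.4 w
[... 336 characters left out ...]
1181 c 610.1 -229.4 wh 173.6 65.2 ang 78.0 zmed 53.1 mean [ 602.9 -256.    52.8]
ledge
side 1401 c 551.0 -241.0 wh 122.4 165.1 ang 5.1 zmed 31.1 mean [ 544.1 -246.4   30.7]
dial
side 1447 c 615.3 251.2 wh 129.2 193.7 ang 11.5 zmed 132.9 mean [616.3 239.3 133. ]
greyorb
side 208 c 628.2 0.8 wh 41.7 37.6 ang 5.2 zmed 42.9 mean [626.3  -5.1  41.7]
purple
side 216 c 494.5 -9.8 wh 22.4 29.3 ang 67.0 zmed 50.4 mean [495.3 -13.   50.1]
brown
side 241 c 601.8 -139.9 wh 34.2 42.1 ang 79.4 zmed 42.5 mean [ 600.6 -143.2   41.3]
crystal
side 505 c 573.4 -372.2 wh 19.1 35.5 ang 65.3 zmed 59.5 mean [ 572.6 -373.6   58.5]
green
side 126 c 510.6 427.7 wh 46.7 40.0 ang 23.9 zmed 48.1 mean [508.5 422.6  47.4]
```

```bash
python3 - <<'E'
from h import *
print(np.round(r.state()['eef_rot'],3).tolist(),r.state()['width'])
for n in('top','side'):
    d=np.load(n+'.npz');P=d['P'];c=d['c'].astype(int)
    m=(np.hypot(P[...,0]-.572,P[...,1]+.243)<.1)&(np.hypot(P[...,0]-.599,P[...,1]+.133)>.04)&(c[...,0]>110)&(c[...,0]-c[...,2]>15)
    for k,z0,z1 in(('all',.02,.06),('roof',.045,.06),('ledge',.024,.035)):
        mm=(m&(P[...,2]>z0)&(P[...,2]<z1)).astype(np.uint8);
        _,L,S,_=cv2.connectedComponentsWithStats(mm);mm=L==1+np.argmax(S[1:,4]);q=P[mm]*1000
        print(n,k,np.round(np.array(sum(map(lambda t:t if isinstance(t,tuple) else (t,),cv2.minAreaRect(q[:,:2].astype(np.float32))),())),1),np.round(q.mean(0),1))
# pointer: dark pixels on dial plane
d=np.load('top.npz');P=d['P'];c=d['c'].astype(int)
a=np.radians(12);D=np.array([.614,.2536,.130]);nx=np.array([-.5*np.cos(a),-.5*np.sin(a),.866]);ux=np.array([.866*np.cos(a),.866*np.sin(a),.5]);uy=np.array([-np.sin(a),np.cos(a),0])
q=P-D;h=q@nx;X=q@ux*1000;Y=q@uy*1000;rad=np.hypot(X,Y)
face=(rad<70)&(c.min(-1)>130);print('face h',np.median(h[face])*1000, 'dial centre',X[face&(rad<62)].mean(),Y[face&(rad<62)].mean())
k=(c.max(-1)<60)&(rad<60)&(h>-.005);kk=k&(h<.02)&(rad>27)
print('ptr angles',[(round(x),round(y),round(z)) for x,y,z in zip(X[kk],Y[kk],h[kk]*1000)])
k2=(h>.03)&(rad<40);print('bar top',[(round(x),round(y),round(z)) for x,y,z in zip(X[k2],Y[k2],h[k2]*1000)][::3])
E
```

```text
[[0.333, 0.943, 0.0], [0.943, -0.333, -0.0], [-0.0, 0.0, -1.0]] 0.09121393070501665
top all [ 568.2 -240.5  120.3  130.9   74.6] [ 568.6 -240.2   39.6]
top roof [ 601.8 -249.7  120.5   61.1   74.2] [ 601.3 -249.1   51.5]
top ledge [ 540.4 -232.8  120.1   73.3   74.8] [ 540.3 -232.2   29.5]
side all [ 571.2 -243.6  124.2  130.1   74.8] [ 570.8 -254.4   40.5]
side roof [ 604.8 -252.7  124.2   60.4   74.8] [ 602.9 -258.6   52.8]
side ledge [ 559.3 -239.9  122.9  105.9   75.2] [ 542.6 -243.8   30.9]
face h 3.559556307557242 dial centre 2.0283833421431945 0.5673533147070785
ptr angles [(-7, -27, 8), (-8, -29, 7), (-8, -32, 11), (-10, -33, 4), (-9, -37, 10), (-9, -39, 9), (-10, -41, 9), (-10, -44, 10), (-11, -46, 9), (-12, -48, 8), (-12, -50, 8)]
bar top [(6, 19, 31), (5, 12, 32), (4, 2, 35), (2, -4, 34), (1, -11, 33), (-1, -18, 32), (7, 17, 44), (5, 11, 42), (4, 4, 44), (2, -3, 42), (1, -10, 43), (-1, -16, 40), (4, 21, 41), (4, 13, 46), (3, 6, 47), (1, 0, 45), (-1, -7, 43), (-3, -14, 42), (-3, -21, 45), (2, 19, 42), (0, 12, 43), (-2, 6, 40), (-2, -2, 46), (-4, -9, 43), (-4, -16, 47), (-10, -21, 31), (-1, 17, 45), (-2, 10, 45), (-3, 3, 46), (-5, -4, 43), (-6, -11, 46), (-7, -18, 46), (-2, 22, 44), (-4, 16, 43), (-5, 8, 44), (-7, 2, 41), (-7, -6, 46), (-10, -12, 42), (-11, -19, 43)]
```

Emit:
play_rows:
  xyz:
    - [20, -33, 0]
    - [40, -67, 0]
    - [60, -100, 0]
    - [80, -134, 0]
    - [100, -168, 0]
    - [120, -201, 0]
    - [140, -235, 0]
    - [160, -268, -10]
    - [180, -302, -20]
    - [200, -335, -30]
    - [208, -348.5, -50]
    - [208, -348.5, -80]
  spin: [5, 9, 9, 9, 9, 9, 9, 9, 9, 9, 9, 9]
  gripper: [60, 60, 60, 60, 60, 60, 60, 60, 60, 60, 60, 60]

```text
time: 2.0
tcp_pos: [0.4195, 0.2386, 0.135]
eef_rot: [[0.185, 0.983, 0.005], [0.983, -0.185, 0.001], [0.002, 0.004, -1.0]]
contact_force: [0.5, 1.5, -0.7]
width: 0.0552
```

Emit:
play_rows:
  xyz:
    - [0, 0, -20]
    - [0, 0, -30]
    - [0, 0, -40]
    - [0, 0, -50]
    - [0, 0, -50]
  spin: [0, 0, 0, 0, 0]
  gripper: [60, 60, 60, 60, 60]

```text
time: 2.42
tcp_pos: [0.4156, 0.2404, 0.0826]
eef_rot: [[0.182, 0.983, -0.002], [0.983, -0.182, -0.001], [-0.001, -0.002, -1.0]]
contact_force: [-0.8, 0.8, 0.4]
width: 0.0548
```

```bash
python3 - <<'E'
from h import *
s=r.state();print(s['tcp_pos'],s['contact_force'])
f=grab('side');c=f['color'][100:250,240:430,::-1];cv2.imwrite('pics/s2.png',cv2.resize(c,None,fx=4,fy=4,interpolation=2))
E
```

```text
[0.41564924 0.24041822 0.08256894] [-0.83527653  0.77977344  0.36709081]
```

View pics/s2.png

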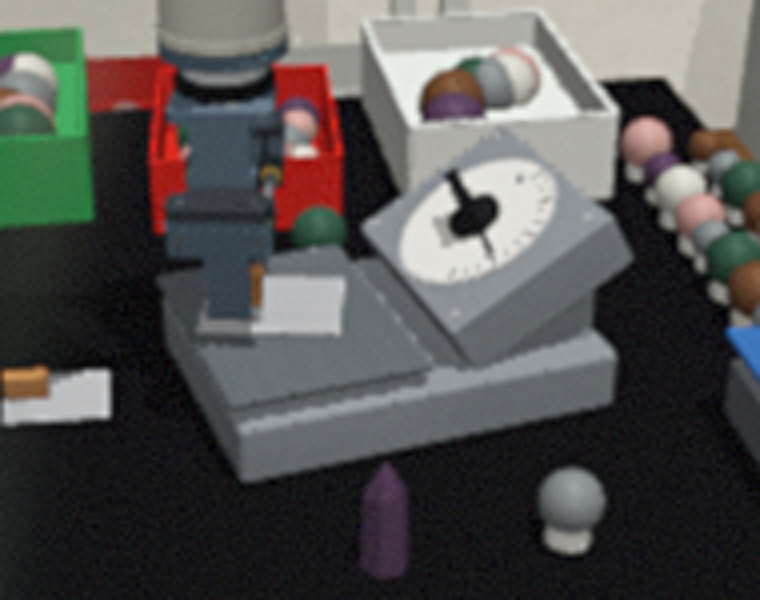

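The fingers straddle the handle, with its front end visible at crop (257,285). I'll close and lift.

Emit:
play_rows:
  xyz:
    - [0, 0, 0]
    - [0, 0, 0]
    - [0, 0, 0]
    - [0, 0, 0]
    - [0, 0, 0]
    - [0, 0, 0]
    - [0, 0, 5]
    - [0, 0, 15]
    - [0, 0, 30]
    - [0, 0, 50]
    - [0, 0, 70]
    - [0, 0, 70]
  spin: [0, 0, 0, 0, 0, 0, 0, 0, 0, 0, 0, 0]
  gripper: [0, 0, 0, 0, 0, 0, 0, 0, 0, 0, 0, 0]

```text
time: 3.47
tcp_pos: [0.4177, 0.2414, 0.1571]
eef_rot: [[0.182, 0.983, 0.004], [0.983, -0.182, 0.002], [0.002, 0.004, -1.0]]
contact_force: [1.4, 0.7, -0.5]
width: 0.0178
```

```bash
python3 - <<'E'
from h import *
s=r.state();print(s['tcp_pos'],s['width'])
f=grab('top');P=cloud(f);c=f['color'].astype(int)
m=(np.hypot(P[...,0]-.445,P[...,1]-.237)<.09)&(P[...,2]>.12)&(P[...,2]<.165)&(c.min(-1)>110)
q=P[m]*1000;print(len(q),cv2.minAreaRect(q[:,:2].astype(np.float32)),q.mean(0),np.linalg.lstsq(np.c_[q[:,:2]-q.mean(0)[:2],np.ones(len(q))],q[:,2],rcond=None)[0])
t=q[:,:2]@[np.cos(np.radians(-10.5)),np.sin(np.radians(-10.5))];print(np.percentile(t,[97,99,100]))
E
```

```text
[0.41766494 0.24136924 0.15711908] 0.017808092405704006
340 ((473.8831787109375, 215.6532440185547), (56.46034622192383, 45.195491790771484), 78.9771499633789) [475.68346331 209.80967842 151.98839964] [-2.80946233e-04 -9.93465948e-03  1.51988400e+02]
[448.14041051 448.96792716 449.46555109]
```

Emit:
play_rows:
  xyz:
    - [2, -20, 5]
    - [6, -55, 10]
    - [11, -95, 10]
    - [15, -135, 10]
    - [20, -175, 10]
    - [25, -215, 10]
    - [29, -255, 10]
    - [34, -295, 10]
    - [39, -335, 10]
    - [43, -375, 10]
    - [48, -415, 0]
    - [52, -440, 0]
  spin: [0, 0, -1, -2, -3, -4, -4.6, -4.6, -4.6, -4.6, -4.6, -4.6]
  gripper: [0, 0, 0, 0, 0, 0, 0, 0, 0, 0, 0, 0]

```text
time: 4.52
tcp_pos: [0.4675, -0.2025, 0.1519]
eef_rot: [[0.262, 0.965, -0.002], [0.965, -0.262, 0.0], [-0.0, -0.002, -1.0]]
contact_force: [-0.9, 0.6, -3.2]
width: 0.0178
```

Emit:
play_rows:
  xyz:
    - [0, -14, -20]
    - [0, -14, -50]
    - [0, -14, -75]
    - [0, -14, -95]
    - [0, -14, -95]
    - [0, -14, -95]
  spin: [0, 0, 0, 0, 0, 0]
  gripper: [0, 0, 0, 0, 0, 0]

```text
time: 5.02
tcp_pos: [0.4673, -0.2127, 0.0579]
eef_rot: [[0.26, 0.966, -0.003], [0.966, -0.26, 0.002], [0.001, -0.003, -1.0]]
contact_force: [0.1, 0.0, -0.6]
width: 0.0176
```

```bash
cat > chk.py <<'E'
from h import *
s=r.state();print(s['tcp_pos'],s['width'],s['contact_force'],s['eef_rot'][0])
for n in('top','side'):
    f=grab(n);P=cloud(f);c=f['color'].astype(int);sat=c.max(-1)-c.min(-1)
    near=np.hypot(P[...,0]-.52,P[...,1]+.235)<.16
    m=near&(c.min(-1)>110)&(sat<25)&(P[...,2]>.025)&(P[...,2]<.085)
    q=P[m]*1000;print(n,len(q),cv2.minAreaRect(q[:,:2].astype(np.float32)),np.median(q[:,2]))
    m=near&(sat>25)&(c[...,0]>110)&(P[...,2]>.047)&(P[...,2]<.058)&(np.hypot(P[...,0]-.599,P[...,1]+.133)>.04)
    q=P[m]*1000;print(' roof',len(q),cv2.minAreaRect(q[:,:2].astype(np.float32)),np.median(q[:,2]))
    import sys
    if n==sys.argv[1]:
        v,u=np.where(near);a,b=max(v.min()-20,0),u.min()-20
        cv2.imwrite('pics/'+sys.argv[2],cv2.resize(f['color'][a:a+150,b:b+190,::-1],None,fx=4,fy=4,interpolation=2))
E
python3 chk.py side s3.png
```

```text
[ 0.46731513 -0.21266954  0.05790138] 0.017629948678366 [ 0.12121479  0.03159494 -0.60107601] [ 0.26002212  0.96559857 -0.00281177]
top 40 ((570.929443359375, -267.9485778808594), (72.41893005371094, 208.24130249023438), 16.609506607055664) 75.07181106498084
 roof 321 ((602.095947265625, -249.73345947265625), (120.06468200683594, 60.407413482666016), 74.83197021484375) 51.3680590218748
side 1316 ((544.1726684570312, -268.79046630859375), (127.86946868896484, 215.0598907470703), 44.77846145629883) 54.92393654394884
 roof 1137 ((592.3694458007812, -248.27024841308594), (122.97239685058594, 86.44473266601562), 74.52655792236328) 53.08891445391295
```

View pics/s3.png

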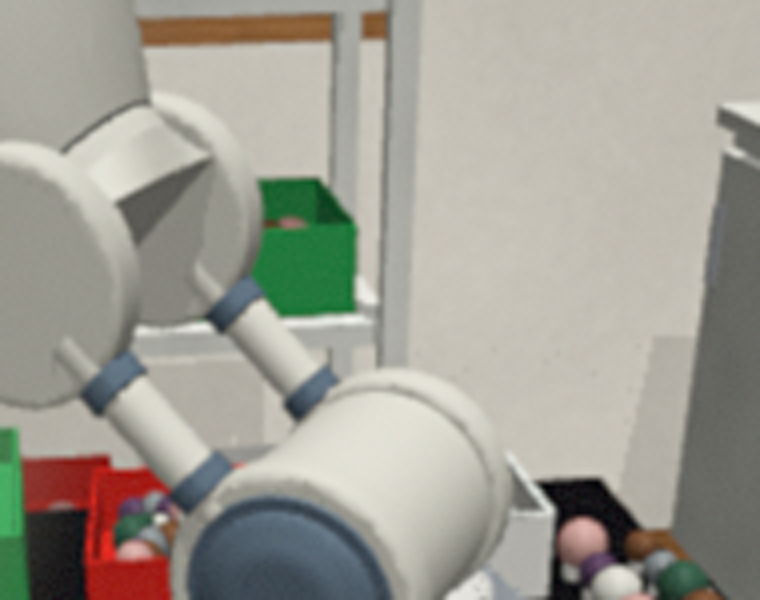

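That crop missed the gripper: it shows the arm link. I'll take it again around the projected TCP.

```bash
cat > chk.py <<'E'
from h import *
import sys
s=r.state();t=np.array(s['tcp_pos']);print(t,s['width'],s['contact_force'])
u=np.array([.964,-.266]);v=np.array([.266,.964])
for n in('top','side'):
    f=grab(n);P=cloud(f);c=f['color'].astype(int);sat=c.max(-1)-c.min(-1)
    near=(f['z_map']>0)&(abs((P[...,:2]-t[:2])@u-.03)<.08)&(abs((P[...,:2]-t[:2])@v)<.06)
    m=near&(c.min(-1)>90)&(sat<25)&(abs(P[...,2]-t[2]+.0036)<.006)
    q=P[m]*1000
    if len(q):
        a=(q[:,:2])@u;b=q[:,:2]@v;print(n,len(q),'u',np.percentile(a,[1,99]).round(1),'v',np.percentile(b,[1,50,99]).round(1),'z',np.median(q[:,2]).round(1),'tcp uv',(t[:2]@u*1000).round(1),(t[:2]@v*1000).round(1))
    if n==sys.argv[1]:
        p=(t-f['xyz'])@np.array(f['rotation']);K=np.array(f['camera_matrix']);x,y=(K@(p/p[2]))[:2].astype(int)
        a,b=np.clip(y-75,0,250),np.clip(x-75,0,450);print('crop',a,b)
        cv2.imwrite('pics/'+sys.argv[2],cv2.resize(f['color'][a:a+150,b:b+190,::-1],None,fx=4,fy=4,interpolation=2))
E
python3 chk.py side s4.png
```

```text
[ 0.46867975 -0.21336838  0.05967173] 0.017673643693285238 [ 0.86911467 -0.33421471 -2.31025796]
top 13 u [531.7 586.2] v [-41.  -37.  -36.1] z 52.8 tcp uv 508.6 -81.0
side 1007 u [487.2 593.6] v [-126.1  -97.5  -39.3] z 56.0 tcp uv 508.6 -81.0
crop 203 264
```

View pics/s4.png

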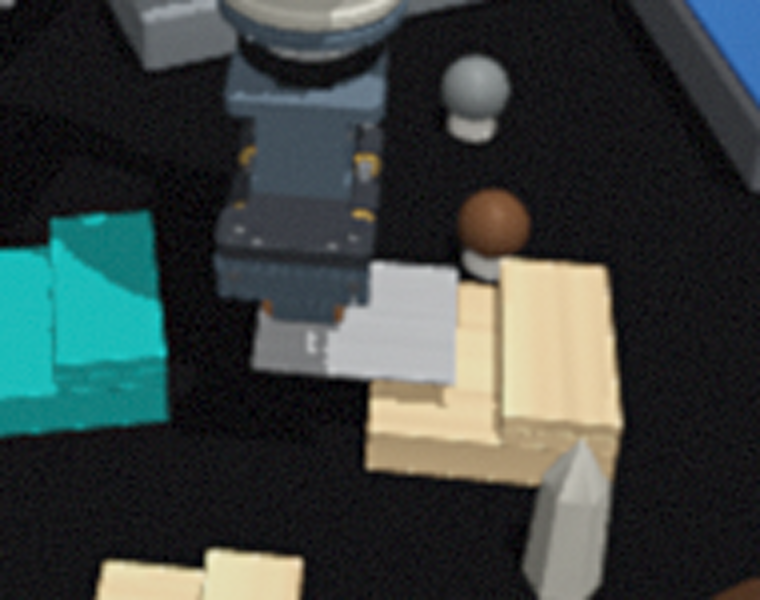

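The blade (crop 250–457, y 262–385) is level over the ledge, squarely in line with the roof. In v, blade and holder agree within about 1 mm. I'll lower it and slide in.

Emit:
play_rows:
  xyz:
    - [0, 0, -10]
    - [0, 0, -17.5]
    - [0, 0, -17.5]
    - [10, -2.7, -17.5]
    - [20, -5.5, -17.5]
    - [29, -8, -17.5]
    - [39, -10.7, -17.5]
    - [48, -13.2, -17.5]
    - [48, -13.2, -17.5]
  spin: [0, 0, 0, 0, 0, 0, 0, 0, 0]
  gripper: [0, 0, 0, 0, 0, 0, 0, 0, 0]

```text
time: 5.97
tcp_pos: [0.5182, -0.2271, 0.0415]
eef_rot: [[0.26, 0.966, 0.002], [0.966, -0.26, -0.001], [-0.0, 0.002, -1.0]]
contact_force: [0.6, -0.3, -2.5]
width: 0.0178
```

Emit:
play_rows:
  xyz:
    - [5, -1.4, 0]
    - [10, -2.7, 0]
    - [15, -4.1, 0]
    - [19, -5.2, 0]
    - [19, -5.2, 0]
  spin: [0, 0, 0, 0, 0]
  gripper: [0, 0, 0, 0, 0]

```text
time: 6.38
tcp_pos: [0.5362, -0.232, 0.0415]
eef_rot: [[0.26, 0.966, 0.001], [0.966, -0.26, -0.0], [-0.0, 0.001, -1.0]]
contact_force: [-0.0, -0.1, -2.4]
width: 0.0178
```

Emit:
play_rows:
  xyz:
    - [1, -0.3, 0]
    - [2, -0.5, 0]
    - [3, -0.8, 0]
    - [4, -1.1, 0]
    - [4, -1.1, 0]
  spin: [0, 0, 0, 0, 0]
  gripper: [0, 0, 0, 0, 0]

```text
time: 6.8
tcp_pos: [0.5395, -0.2328, 0.0415]
eef_rot: [[0.26, 0.966, 0.0], [0.966, -0.26, -0.0], [-0.0, 0.0, -1.0]]
contact_force: [-0.0, -0.5, -1.3]
width: 0.0183
```

Emit:
play_rows:
  xyz:
    - [1, -0.3, 0]
    - [2, -0.5, 0]
    - [3, -0.8, 0]
    - [3, -0.8, 0]
  spin: [0, 0, 0, 0]
  gripper: [0, 0, 0, 0]

```text
time: 7.13
tcp_pos: [0.5417, -0.2333, 0.0413]
eef_rot: [[0.26, 0.966, -0.001], [0.966, -0.26, 0.001], [0.0, -0.001, -1.0]]
contact_force: [-3.5, 1.5, -0.9]
width: 0.0181
```

Emit:
play_rows:
  xyz:
    - [1, -0.3, 0]
    - [1, -0.3, -1]
    - [1, -0.3, -2]
    - [1.5, -0.4, -3]
    - [2, -0.5, -3.5]
    - [2, -0.5, -3.5]
  spin: [0, 0, 0, 0, 0, 0]
  gripper: [0, 0, 0, 0, 0, 0]

```text
time: 7.63
tcp_pos: [0.5421, -0.2333, 0.0388]
eef_rot: [[0.26, 0.966, -0.004], [0.966, -0.26, 0.001], [0.0, -0.004, -1.0]]
contact_force: [-19.2, 4.7, 28.9]
width: 0.018
```

Emit:
play_rows:
  xyz:
    - [-0.8, 0.2, 1.2]
    - [-0.8, 0.2, 1.2]
    - [-0.8, 0.2, 1.2]
    - [-0.8, 0.2, 1.2]
    - [-0.8, 0.2, 1.2]
  spin: [0, 0, 0, 0, 0]
  gripper: [0, 0, 45, 45, 45]

```text
time: 8.05
tcp_pos: [0.544, -0.2341, 0.0393]
eef_rot: [[0.26, 0.966, 0.001], [0.966, -0.26, -0.001], [-0.0, 0.001, -1.0]]
contact_force: [-0.3, 0.2, 0.5]
width: 0.0349
```

Emit:
play_rows:
  xyz:
    - [0, 0, 5]
    - [0, 0, 15]
    - [0, 0, 35]
    - [0, 0, 70]
    - [0, 0, 105]
    - [-20, 20, 130]
    - [-45, 45, 130]
    - [-65, 70, 130]
    - [-85, 95, 130]
    - [-85, 130, 130]
    - [-85, 170, 130]
    - [-85, 170, 130]
  spin: [0, 0, 0, 0, 0, 0, 0, 0, 0, 0, 0, 0]
  gripper: [45, 45, 45, 45, 45, 45, 45, 45, 45, 45, 45, 45]

```text
time: 9.05
tcp_pos: [0.4575, -0.0587, 0.1701]
eef_rot: [[0.257, 0.966, 0.0], [0.966, -0.257, 0.001], [0.001, -0.0, -1.0]]
contact_force: [0.1, -0.4, -0.5]
width: 0.0409
```

```bash
python3 - <<'E'
from h import *
s=r.state();print(s['tcp_pos'],s['contact_force'],s['time'])
u=np.array([.9645,-.264]);v=np.array([.264,.9645])
for n in('top','side'):
    f=grab(n);P=cloud(f);c=f['color'].astype(int)
    q2=(P[...,:2]-[.5695,-.242]);a=q2@u*1000;b=q2@v*1000
    m=(f['z_map']>0)&(abs(a)<100)&(abs(b)<75)
    h=m&(P[...,2]>.056)&(P[...,2]<.07)&(c[...,0]-c[...,2]>40)&(b<70)
    print(n,'handle',h.sum(),np.percentile(a[h],[2,98]).round(1),np.percentile(b[h],[2,98]).round(1),np.median(P[h][:,2]))
    bl=m&(c.min(-1)>90)&(c.max(-1)-c.min(-1)<25)&(abs(P[...,2]-.034)<.006)
    print(' blade',bl.sum(),np.percentile(a[bl],[2,98]).round(1),np.percentile(b[bl],[2,98]).round(1),np.median(P[bl][:,2]))
    rf=m&(abs(P[...,2]-.052)<.004)&(c[...,0]>120)&(abs(b)<62);print(' roof',np.percentile(a[rf],[2,98]).round(1),np.percentile(b[rf],[2,98]).round(1))
    np.savez(n+'2.npz',P=P,c=f['color'])
    if n=='side':cv2.imwrite('pics/s5.png',cv2.resize(f['color'][190:360,250:450,::-1],None,fx=3.5,fy=3.5,interpolation=2))
E
```

```text
[ 0.4575149  -0.05866744  0.17012775] [ 0.07128131 -0.38710663 -0.51869579] 9.05
top handle 27 [-4.2 59.5] [-52.8  40.2] 0.0565738724479421
 blade 217 [-53.9   3.6] [-41.5 -11.8] 0.03359710066768318
 roof [ 5.4 62. ] [-56.6  59. ]
side handle 165 [-49.   53.7] [-24.7  11.3] 0.06414423976502559
 blade 477 [-51.5   6.1] [-43.1  42.6] 0.035237362225691404
 roof [-26.3  65.7] [-60.3  56.5]
```

View pics/s5.png

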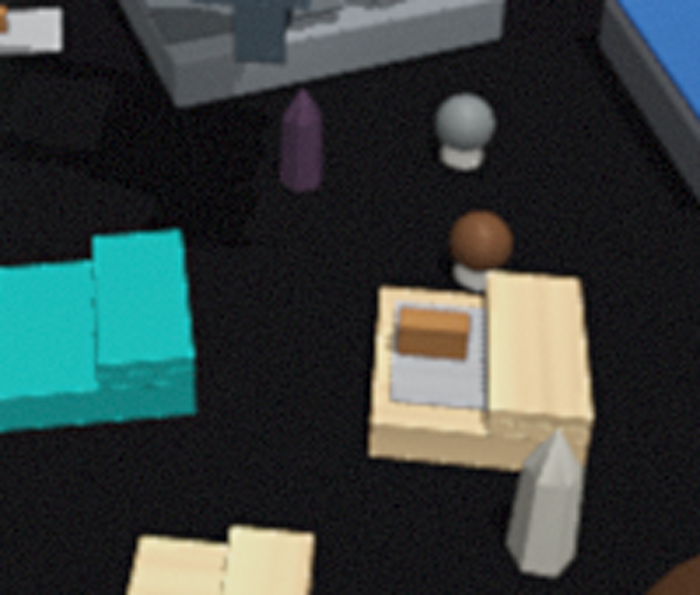

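The paddle is home: its rear edge is about 54 mm behind the holder origin against 55 nominal, with firm contact in the push. It sits flat, and the stones are undisturbed. Next is the knob, starting with a refined dial fit.

```bash
python3 - <<'E'
from h import *
a=np.radians(12);D=np.array([.614,.2536,.130]);nx=np.array([-.5*np.cos(a),-.5*np.sin(a),.866]);ux=np.array([.866*np.cos(a),.866*np.sin(a),.5]);uy=np.array([-np.sin(a),np.cos(a),0])
for n in('top','top2','side','side2'):
    d=np.load(n+'.npz');P=d['P'];c=d['c'].astype(int)
    q=(P-D)*1000;h=q@nx;X=q@ux;Y=q@uy;rad=np.hypot(X,Y)
    w=(rad<75)&(c.min(-1)>185)&(abs(h)<10)
    if w.sum()<50: print(n,'hidden');continue
    A=np.c_[X[w],Y[w],np.ones(w.sum())];co=np.linalg.lstsq(A,h[w],rcond=None)[0]
    _,el,_=cv2.fitEllipse(cv2.convexHull(np.c_[X[w],Y[w]].astype(np.float32))),0,0
    print(n,w.sum(),'plane',co.round(3),'ell',np.array(cv2.minEnclosingCircle(np.c_[X[w],Y[w]].astype(np.float32))[0]).round(1),cv2.minEnclosingCircle(np.c_[X[w],Y[w]].astype(np.float32))[1])
    b=(h>38)&(h<52)&(rad<35)&(c.max(-1)<70)
    if b.sum()>8:print('  bar top',b.sum(),cv2.minAreaRect(np.c_[X[b],Y[b]].astype(np.float32)),np.median(h[b]))
E
```

```text
top 1884 plane [-1.000e-03  1.000e-03  3.745e+00] ell [-2.7  0.3] 68.17906951904297
  bar top 82 ((-2.410830020904541, -0.7314624786376953), (40.145381927490234, 10.74402141571045), 78.28199005126953) 43.197977050897194
top2 1836 plane [-2.000e-03  1.000e-03  3.751e+00] ell [-2.6  0.6] 67.63262939453125
  bar top 84 ((-2.0900931358337402, -0.6908912658691406), (40.01782989501953, 10.74388599395752), 77.7933120727539) 43.558810497095806
side 617 plane [ 2.000e-03 -2.000e-03  3.702e+00] ell [-0.1 -2.7] 69.49679565429688
  bar top 19 ((0.9455733895301819, -6.833551406860352), (40.153072357177734, 6.803067207336426), 79.23757934570312) 43.171649567956045
side2 589 plane [ 4.000e-03 -3.000e-03  3.785e+00] ell [ 0.1 -1.8] 69.74589538574219
  bar top 17 ((0.5432403087615967, -6.234432220458984), (40.78666305541992, 7.002143859863281), 76.93742370605469) 42.91281055885227
```

Emit:
play_rows:
  xyz:
    - [0, 0, 20]
    - [13, 30, 45]
    - [27, 61, 60]
    - [41, 93, 60]
    - [55, 125, 60]
    - [69, 157, 60]
    - [83, 189, 60]
    - [97, 221, 60]
    - [111, 253, 60]
    - [124, 283, 60]
    - [137.7, 313.9, 60]
    - [137.7, 313.9, 60]
  spin: [-6, -12, -19, -26, -32, -39, -46, -52, -58, -65, -70, -73.3]
  gripper: [49, 49, 49, 49, 49, 49, 49, 49, 49, 49, 49, 49]

```text
time: 10.15
tcp_pos: [0.5987, 0.2537, 0.2292]
eef_rot: [[1.0, 0.025, 0.002], [0.025, -1.0, 0.002], [0.002, -0.002, -1.0]]
contact_force: [-1.7, 0.1, -0.3]
width: 0.0444
```

Emit:
play_rows:
  xyz:
    - [0, 0, 0]
    - [0, 0, -20]
    - [0, 0, -40]
    - [0, 0, -50]
    - [0, 0, -50]
  spin: [0, 0, 0, 0, 0]
  gripper: [49, 49, 49, 49, 49]

```text
time: 10.57
tcp_pos: [0.5953, 0.2482, 0.1772]
eef_rot: [[1.0, 0.029, -0.004], [0.029, -1.0, -0.001], [-0.004, 0.001, -1.0]]
contact_force: [0.3, 0.1, -0.4]
width: 0.0445
```

```bash
cat > k.py <<'E'
from h import *
import sys
s=r.state();print(s['tcp_pos'],s['width'],s['contact_force'],s['wrist_torque'],s['joint_positions'])
f=grab('side');cv2.imwrite('pics/'+sys.argv[1],cv2.resize(f['color'][100:220,300:440,::-1],None,fx=5,fy=5,interpolation=2))
E
python3 k.py k1.png
```

```text
[0.59527372 0.24822714 0.17721466] 0.04453426274134561 [ 0.30851216  0.10322604 -0.35221855] [-0.08713368  0.05888918  0.01293658] [ 1.73414548e+01  3.19594974e+01  7.64153912e+01 -1.47962691e-02
  7.18410802e+01  1.57079062e+01]
```

View pics/k1.png

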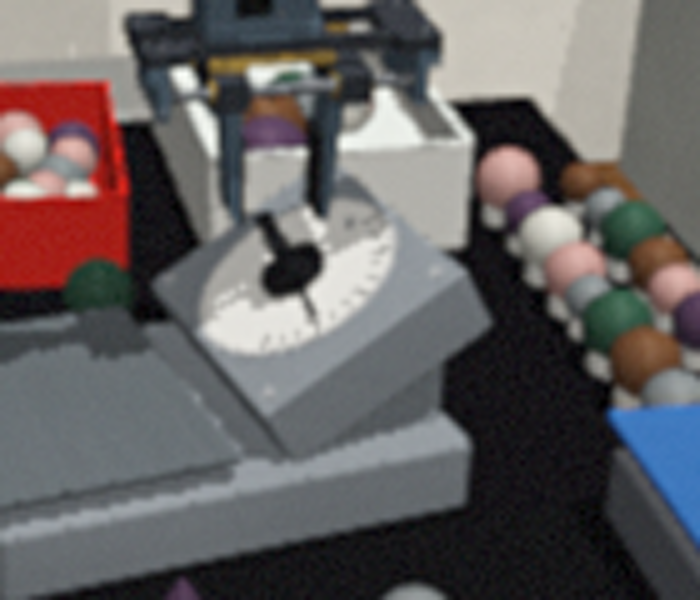

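The fingers (crop x 232 and 320) straddle the bar (265–290, y 215–265). I'll lower them over it.

Emit:
play_rows:
  xyz:
    - [0, 0, -8]
    - [0, 0, -14]
    - [0, 0, -20]
    - [0, 0, -24.5]
    - [0, 0, -24.5]
  spin: [0, 0, 0, 0, 0]
  gripper: [49, 49, 49, 49, 49]

```text
time: 11.03
tcp_pos: [0.5957, 0.2499, 0.1536]
eef_rot: [[1.0, 0.029, -0.001], [0.029, -1.0, -0.0], [-0.001, 0.0, -1.0]]
contact_force: [0.3, 0.7, -1.3]
width: 0.0446
```

Emit:
play_rows:
  xyz:
    - [0, 0, 0]
    - [0, 0, 0]
    - [0, 0, 0]
    - [0, 0, 0]
    - [0, 0, 0]
    - [0, 0, 0]
    - [0, 0, 0]
    - [0, 0, 0]
    - [0, 0, 0]
    - [0, 0, 0]
  spin: [0, 0, 3, 7, 11, 15, 20, 25, 30, 30]
  gripper: [31, 31, 31, 31, 31, 31, 31, 31, 31, 31]

```text
time: 11.87
tcp_pos: [0.596, 0.2502, 0.155]
eef_rot: [[0.849, 0.528, -0.0], [0.528, -0.849, 0.0], [-0.0, -0.0, -1.0]]
contact_force: [-2.9, -0.3, 2.2]
width: 0.0283
```

```bash
python3 -c "
from h import *
s=r.state();print(s['wrist_torque'],s['contact_force'],s['width'])"
```

```text
[-0.02425473  0.41914886 -0.05153106] [-2.92772029 -0.31641613  2.2254534 ] 0.02832877956385645
```

Contact is made at low force, so I'll continue turning.

Emit:
play_rows:
  xyz:
    - [0, 0, 0]
    - [0, 0, 0]
    - [0, 0, 0]
    - [0, 0, 0]
    - [0, 0, 0]
    - [0, 0, 0]
    - [0, 0, 0]
    - [0, 0, 0]
    - [0, 0, 0]
    - [0, 0, 0]
  spin: [5, 10, 15, 20, 25, 30, 35, 40, 45, 45]
  gripper: [31, 31, 31, 31, 31, 31, 31, 31, 31, 31]

```text
time: 12.7
tcp_pos: [0.5961, 0.2497, 0.1548]
eef_rot: [[0.23, 0.973, -0.0], [0.973, -0.23, -0.001], [-0.001, -0.0, -1.0]]
contact_force: [-1.5, -3.5, 2.8]
width: 0.0284
```

```bash
python3 -c "
from h import *
s=r.state();print(s['wrist_torque'],s['contact_force'],s['width'])"
```

```text
[-0.61665755  0.3751004  -0.05780307] [-1.54702485 -3.54796558  2.82710374] 0.028405192543549635
```

Emit:
play_rows:
  xyz:
    - [0, 0, 0]
    - [0, 0, 0]
    - [0, 0, 0]
    - [0, 0, 0]
    - [0, 0, 0]
    - [0, 0, 0]
    - [0, 0, 0]
    - [0, 0, 0]
    - [0, 0, 0]
    - [0, 0, 0]
  spin: [5, 10, 15, 15, 15, 15, 15, 15, 15, 15]
  gripper: [31, 31, 31, 31, 25, 20, 16, 10, 0, 0]

```text
time: 13.53
tcp_pos: [0.5973, 0.2491, 0.1552]
eef_rot: [[-0.022, 1.0, 0.002], [1.0, 0.022, -0.001], [-0.001, 0.002, -1.0]]
contact_force: [2.3, -11.3, 6.4]
width: 0.0121
```

```bash
python3 -c "
from h import *
s=r.state();print(s['wrist_torque'],s['contact_force'],s['width'])"; python3 k.py k2.png
```

```text
[-1.8648346  -0.41985195  0.24432099] [  2.28419809 -11.30852942   6.38215425] 0.012121203398689575
[0.59726939 0.24907013 0.15524484] 0.012121203398689575 [  2.28419809 -11.30852942   6.38215425] [-1.8648346  -0.41985195  0.24432099] [ 17.41123234  33.25004325  77.74340524  -0.11518093  68.91473438
 -73.80393236]
```

View pics/k2.png

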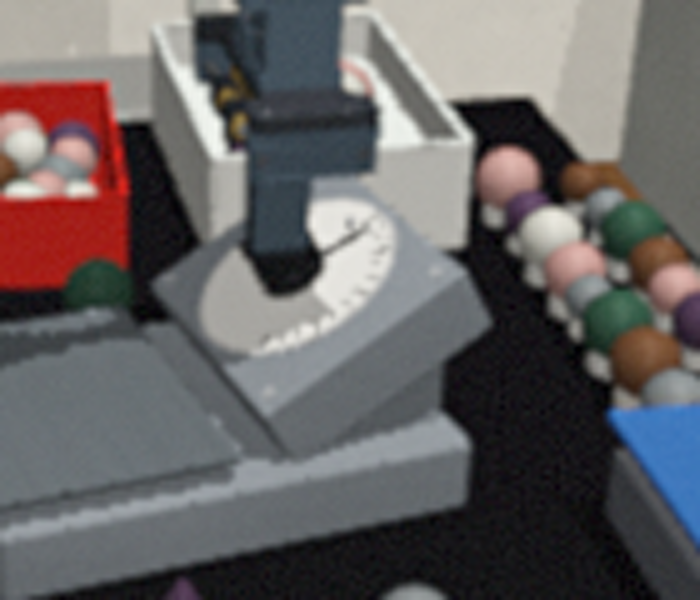

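The bar is gripped (12.1 mm) and the pointer is at crop (372,215), near the zero mark. I'll turn the last part in small steps.

Emit:
play_rows:
  xyz:
    - [0, -1, 0]
    - [0, -1, 0]
    - [0, -1, 0]
    - [0, -1, 0]
    - [0, -1, 0]
    - [0, -1, 0]
  spin: [2, 4, 6, 8, 8, 8]
  gripper: [0, 0, 0, 0, 0, 0]

```text
time: 14.08
tcp_pos: [0.5973, 0.2489, 0.1555]
eef_rot: [[-0.161, 0.987, 0.002], [0.987, 0.161, 0.0], [-0.0, 0.002, -1.0]]
contact_force: [0.2, -5.9, 8.1]
width: 0.0116
```

```bash
python3 -c "
from h import *
s=r.state();print(s['wrist_torque'],s['contact_force'],s['width'])"
```

```text
[-0.93086139 -0.26722315  0.07407363] [ 0.24057019 -5.85182371  8.13222921] 0.011646454492703623
```

Emit:
play_rows:
  xyz:
    - [0, 0, 0]
    - [0, 0, 0]
    - [0, 0, 0]
  spin: [1.5, 3, 3]
  gripper: [0, 0, 0]

```text
time: 14.33
tcp_pos: [0.5973, 0.2488, 0.1554]
eef_rot: [[-0.214, 0.977, 0.002], [0.977, 0.214, -0.0], [-0.001, 0.002, -1.0]]
contact_force: [0.8, -5.6, 6.4]
width: 0.0117
```

```bash
python3 -c "
from h import *
s=r.state();print(s['wrist_torque'],s['contact_force'],s['width'])"
```

```text
[-1.21287074 -0.49930793 -0.24581247] [ 0.81434401 -5.59375574  6.41110598] 0.011714088197379317
```

Emit:
play_rows:
  xyz:
    - [0, 0, 0]
    - [0, 0, 0]
    - [0, 0, 0]
  spin: [1, 2, 2]
  gripper: [0, 0, 0]

```text
time: 14.58
tcp_pos: [0.5974, 0.2487, 0.1554]
eef_rot: [[-0.247, 0.969, 0.002], [0.969, 0.247, -0.0], [-0.001, 0.002, -1.0]]
contact_force: [2.4, -7.2, 6.6]
width: 0.0121
```

```bash
python3 -c "
from h import *
s=r.state();print(s['wrist_torque'],s['contact_force'],s['width'])"
```

```text
[-1.12312478 -0.51167607 -0.79157969] [ 2.3839064  -7.19019764  6.61874257] 0.012097968275732646
```

The torque has risen to 0.8 N·m, so it is firmly on the stop. I'll release, lift, move aside and check.

Emit:
play_rows:
  xyz:
    - [0, 0, 0]
    - [0, 0, 0]
    - [0, 0, 0]
    - [0, 0, 5]
    - [0, 0, 20]
    - [0, 0, 45]
    - [0, 0, 75]
    - [-30, 0, 100]
    - [-65, 0, 120]
    - [-105, 0, 120]
    - [-145, 0, 120]
    - [-185, 0, 120]
  spin: [0, 0, 0, 0, 0, 0, 0, 0, 0, 0, 0, 0]
  gripper: [45, 45, 45, 45, 45, 45, 45, 45, 45, 45, 45, 45]

```text
time: 15.58
tcp_pos: [0.4095, 0.2489, 0.2751]
eef_rot: [[-0.251, 0.968, 0.001], [0.968, 0.251, 0.001], [0.0, 0.001, -1.0]]
contact_force: [0.2, 1.2, 0.7]
width: 0.041
```

Emit:
play_rows:
  xyz:
    - [-20, 35, 0]
    - [-40, 70, 0]
    - [-60, 105, 0]
    - [-80, 140, 0]
    - [-100, 175, 0]
    - [-120, 210, 0]
    - [-140, 245, 0]
    - [-160, 280, 0]
    - [-160, 280, 0]
    - [-160, 280, 0]
  spin: [0, 0, 0, 0, 0, 0, 0, 0, 0, 0]
  gripper: [45, 45, 45, 45, 45, 45, 45, 45, 45, 45]

```text
time: 16.42
tcp_pos: [0.2498, 0.5305, 0.2745]
eef_rot: [[-0.255, 0.967, -0.0], [0.967, 0.255, -0.0], [0.0, -0.0, -1.0]]
contact_force: [0.0, -0.5, 0.1]
width: 0.0411
```

```bash
python3 - <<'E'
from h import *
print(r.state()['time'],r.state()['tcp_pos'])
f=grab('top');P=cloud(f);c=f['color'].astype(int)
a=np.radians(12);D=np.array([.612,.2532,.1305]);nx=np.array([-.5*np.cos(a),-.5*np.sin(a),.866]);ux=np.array([.866*np.cos(a),.866*np.sin(a),.5]);uy=np.array([-np.sin(a),np.cos(a),0])
q=(P-D)*1000;h=q@nx;X=q@ux;Y=q@uy;rad=np.hypot(X,Y)
k=(c.max(-1)<80)&(rad<56)&(rad>27)&(h>-5)&(h<20)
print([(round(x),round(y)) for x,y in zip(X[k],Y[k])])
b=(h>36)&(h<52)&(rad<35)&(c.max(-1)<70);print('bar',cv2.minAreaRect(np.c_[X[b],Y[b]].astype(np.float32)))
for n,(x,y) in dict(grey=(.6237,.0083),purple=(.4901,-.0012),brown=(.5979,-.1287),cryst=(.5694,-.3567),green=(.5048,.4327)).items():
    m=(np.hypot(P[...,0]-x,P[...,1]-y)<.04)&(P[...,2]>.02)&(P[...,2]<.12);print(n,(P[m].mean(0)[:2]*1000-np.array([x,y])*1000).round(1))
A=cv2.resize(f['color'][75:195,165:305,::-1],None,fx=3,fy=3,interpolation=2);B=cv2.resize(f['color'][110:230,370:510,::-1],None,fx=2,fy=3,interpolation=2)
s=grab('side');S=cv2.resize(s['color'][120:330,240:440,::-1],(700,235*1),interpolation=2)
cv2.imwrite('pics/end.png',np.vstack([np.hstack([A,B]),S])if A.shape[1]+B.shape[1]==700 else A)
E
```

```text
16.4167 [0.24978513 0.53049028 0.27446023]
[(56, 0), (45, -31), (49, 1), (50, -2), (48, -1), (45, -1), (42, 0), (42, -2), (40, -1), (37, 0), (35, 0), (33, 0), (30, -1), (27, 0)]
bar ((0.15755271911621094, 0.37381887435913086), (41.36259078979492, 11.972301483154297), 0.3071131706237793)
grey [-0.  -0.1]
purple [-0.  -0.3]
brown [0. 0.]
cryst [ 0.  -0.1]
green [-0.1 -0.1]
```

View pics/end.png

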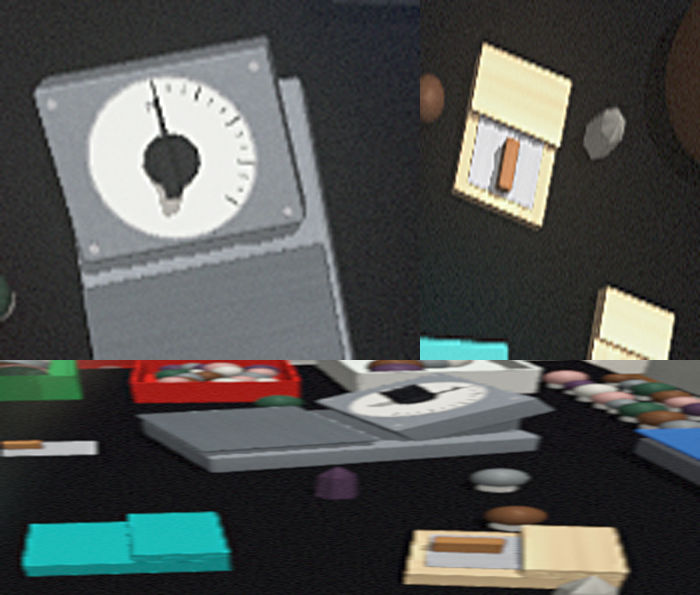

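The final picture shows the pointer straight up the slope at (153,82), with the bar within about 0.3° of zero. The paddle is home in the slot at (508,165), the pan is empty and the stones have not moved. I'll hand in.

```bash
python3 -c "
from h import *
print(r.sign_off())"
```

```text
the job is handed in; nothing more can be done
None
```

The job is done and handed in: the large paddle is in the larger wooden holder, and the scale knob is back at its zero stop.

- **Paddle:** I slid the blade into the slot until it met the back wall at about 20 N. Afterwards it lay flat, with its rear edge 52–54 mm behind the holder's origin; 55 mm is nominal, and camera error is about 2 mm.
- **Knob:** I turned it anticlockwise from about 102° until it was firm against the stop, where the wrist torque rose to about 0.8 N·m. The bar then read about 0.3° from straight up the slope.
- **Surroundings:** The pan is empty and the five display stones had moved 0.3 mm or less. The arm ended well clear at about 16.5 s, and no check failed.

The two cameras disagreed by about 3 mm on the holder's position. I used the average and relied on contact force for the final fit.

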